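# Check a spindle for runout under the dial indicator

### The job

Check the spindle that lies in the V-blocks under the dial indicator for runout. First push the indicator down its column, by the round pad on top, to its stop, so that its sprung plunger bears on the spindle's collar; then swing that spindle's ball-ended lever away from you over the top, until it leans away about as far as it leaned towards you, and leave the indicator down. Do not disturb the spare spindle in the other stand, which has no indicator.

Things in the scene. Friction and masses are not known exactly. Their poses are not given: they have to be found in the camera images.
- gauge_stand: Fixed stand: grey plate 115x170x12 mm, two V-blocks at y -62, +30 mm under straps (72 mm high), column at x +50, y -30 mm (162 mm high). Origin on the bench below the spindle axis, mid-plate; z up, y along the spindle (axis 55 mm up), x horizontal, away from the robot: the way the lever swings. Plunger at x 0, y -30; lever at y +65 mm. Yaw up to 15 degrees.
- press_pad (a point): Centre of the top of the round dark pad, 30 mm diameter, on top of the dial indicator: press it straight down. 195 to 205 mm above the bench at the start, 174 mm when the indicator is at its lower stop. It slides down against about 7 N of friction and spring and stays where left. The 46 mm dial and its plunger hang below.
- plunger (a joint): How far the indicator's sprung plunger is pushed in (m): 0 in the air; about 0.010 with the indicator at its lower stop and the plunger on the spindle's brass collar (32 mm diameter, 2 mm eccentric), falling to about 0.007 as the spindle is turned.
- lever_ball (a point): Centre of the black ball (16 mm) ending the lever of the spindle under the indicator: an 8 mm steel rod square to the spindle, ball 60 mm from its axis. It starts leaning 40 degrees from upright towards the robot (ball at x -39 mm in the stand's frame, 101 mm above the bench). The spindle, held by its straps, turns with 1 to 3 N on the lever and stays where left.
- spare_ball (a point): Centre of the same ball on the lever of the spare spindle, in a like stand with no column and no indicator; to be left alone.

How it is judged:
By the outcome, as a careful person would: the job done as asked, in the order asked, and still so for the second after the job is handed in, with the robot touching nothing.
It also fails if it takes over 38 s, if anything falls off the work surface, if the arm or the gripper's body presses on something with over 40 N, if the wrist force passes 120 N, or if a joint passes its speed limit or range.

### The arm

A 6-joint arm with a two-finger parallel gripper is mounted at the origin on a cart in front of the work surface, level with it; the furniture and walls round the work are solid. World frame = base frame: x ahead of the robot, y to its left, z up, the work surface at z = 0. Lengths are in m, angles in rad, forces in N, time in s.
With the tool pointing down it reaches from about 0.3 to 0.95 m from the base axis. Payload 3.1 kg.
Tool frame: the origin (TCP) lies at the very end of the fingers, on their centre line; the grasp point (between the pads) lies 19 mm behind it; z points along the fingers, y is the line along which they close (so a half turn about z gives the same grasp; the last joint's range is limited). The gripper opens to 85 mm and grips with 20 to 120 N. Pads are 22 mm wide; open, the fingers measure 114 mm over their backs; the gripper's body (76 mm by 85 mm) begins 54 mm behind the grasp point. The pads swing forward as they close: fully open they stand 13 mm farther back than shut.
Start: joints at [-1.344, 0.308, 1.634, -0, 1.2, -0.07], TCP at [0.183, -0.598, 0.231] pointing down, gripper open.
Joint ranges: [-3.06, 3.06], [-0.79, 1.96], [0.05, 2.63], [-1.19, 4.34], [0.05, 2.64], [-2.94, 2.94]. Speed limits (rad/s): [2.79, 2.79, 3.14, 3.14, 3.14, 3.14].

### API

Orientations are given as a 3x3 rotation matrix whose columns are the frame's x, y, z axes.
In Python, from station import r gives the robot as it stands. Calls block until the motion is done:
- r.move_to(position, orientation): joint-space move of the TCP to a pose.
- r.line_to(position, frame=None, vel=0.15): straight line of the TCP; frame=None keeps the orientation; vel is the mean speed in m/s.
- r.set_joints(angles): joint-space move.
- r.command_gripper(opening, grip_force=None): opening from 0.0 (shut) to 1.0 (fully open); grip_force is the grip in N (None keeps the last); returns when the fingers have stopped.
- r.hold(seconds).
- r.inverse_kinematics(position, orientation): joint angles nearest the present ones, or None.
- r.capture(name): name is "scene" or "side" or "wrist"; returns a dict with "image" (400x640x3 uint8, blue, green, red), "z_map" (400x640 float32, m along the optical axis (not along the pixel's ray), 0 where there is no reading), "fx", "fy", "cx", "cy" (pixels), "position" and "orientation" of the camera in the world; the wrist camera has in their place "mount" (4x4, takes a point from camera to tool coordinates, whose origin is the TCP and whose axes are the flange's). Camera axes: x right, y down, z forward; pixel columns grow to the right and rows downward; lengths in m; the calibration is good to about 2 mm. The wrist camera is an equidistant fisheye: a pixel r from the principal point sees the ray r / f radians off the axis. A picture is of the moment at which its call begins: read the wrist's pose just before it.
A pose or a line that the arm cannot do raises r.PlanningError and nothing moves.
- r.finish_job(): hands the job in; it is judged then, once.
Trained networks look in a picture, given as the dict that the camera call returned (one of the last four; its "shot" number tells which), for a name from the list of things; names that differ only in an ending like _2 or _b are one class to them, and where a whole thing is asked for, a point or a joint stands for the part that bears it (a point fixed in the world has none). Each returns a list of dicts, best first, with "p" (0 to 1); they miss things now and then, are a little off and sometimes report something else, mostly with a low value. They report only what shows in the picture. A call takes as long as a camera call.
- r.trace(picture, label): "pixels" (400x640 bool, what is visible of it).
- r.place_of(picture, label): "point" ([x, y, z] in m, in world coordinates, good to about 4 mm: a listed point, or the origin of a listed thing).
Readings, each from a call of its own:
- r.get_time_s(): time.
- r.get_joint_pos(): joint angles.
- r.get_joint_vel(): joint speeds.
- r.get_effort(): joint torques, N m.
- r.get_tcp_pos(): TCP position.
- r.get_eef_rot(): TCP orientation.
- r.get_contact_force(): force on the tool from outside, world axes, zero at the start.
- r.get_torque(): the same for the moment, N m.
- r.get_opening(): opening from 0.0 (shut) to 1.0 (fully open).
- r.get_grip_force(): force on a finger pad.
Only numpy, scipy, OpenCV 4.12 (cv2) and the standard library are available. Lean on these libraries where they do the work, as an engineer would, in place of code of your own. Each camera call takes 0.05 s, during which the arm holds its last target. There are 200 camera calls.

## Working session

There is one attempt and no reset: what is moved stays moved. The work goes in short steps, each a Python script; the robot and the scene stay as the last script left them, time stands still between calls to the robot, and variables do not carry over. Pictures are saved under pics/ and viewed, at most 10 in all, crops included, and the job is handed in when it is done.

```bash
mkdir -p pics; cat > h.py <<'E'
import numpy as np, cv2
from station import r
np.set_printoptions(precision=4, suppress=True)
E
python3 - <<'E'
from h import *
ims=[]
for c in ("scene","side"):
    p=r.capture(c); cv2.imwrite(f"pics/{c}1.png",p["image"])
    print(c,p["position"],p["orientation"][:,2])
    for l in ("gauge_stand","press_pad","lever_ball","spare_ball"):
        for d in r.place_of(p,l)[:3]: print(l,d["p"],np.array(d["point"]))
print(r.get_time_s())
E
```

```text
scene [-0.1106  0.6872  0.6484] [ 0.5512 -0.6741 -0.4917]
gauge_stand 0.59 [0.4714 0.2243 0.0009]
press_pad 0.93 [0.4678 0.1989 0.2008]
press_pad 0.24 [0.454  0.2987 0.0993]
lever_ball 0.84 [0.4538 0.2956 0.097 ]
spare_ball 0.74 [ 0.4359 -0.1643  0.1003]
spare_ball 0.74 [0.4682 0.197  0.1996]
spare_ball 0.3 [0.4529 0.2975 0.1008]
side [-0.2121  0.1429  0.8805] [ 0.6651 -0.1368 -0.7342]
gauge_stand 0.82 [ 0.4787  0.2302 -0.0015]
press_pad 0.78 [0.4697 0.1949 0.2072]
lever_ball 0.8 [0.4534 0.3024 0.1021]
0.5
```

View pics/scene1.png

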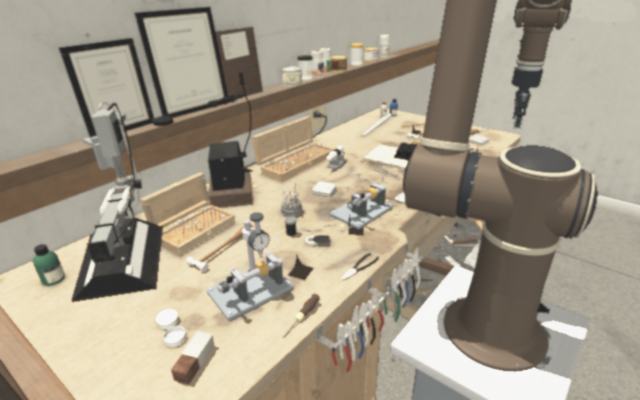

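View pics/side1.png

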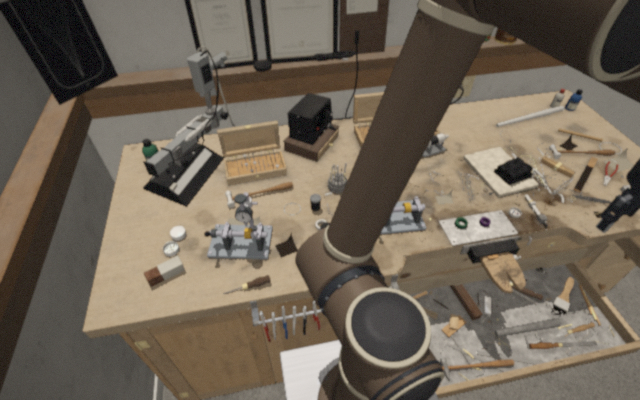

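The scene shows the indicator stand at about (250,285) px with its pad on top at (257,217), and the spare stand at (362,208). The networks' positions agree with the given geometry at a yaw of about -14°. I'll move over the stand for a close look with the wrist camera.

```bash
cat >> h.py <<'E'
def down(yaw):
    x=np.array([np.cos(yaw),np.sin(yaw),0]); z=np.array([0,0,-1.]); return np.column_stack([x,np.cross(z,x),z])
def wcap(name=None):
    T=np.eye(4); T[:3,:3]=r.get_eef_rot(); T[:3,3]=r.get_tcp_pos()
    p=r.capture("wrist"); p["T"]=T@p["mount"]
    if name: cv2.imwrite(f"pics/{name}.png",p["image"])
    return p
def cloud(p,mask):
    v,u=np.nonzero(mask&(p["z_map"]>0)); z=p["z_map"][v,u]
    a=(u-p["cx"])/p["fx"]; b=(v-p["cy"])/p["fy"]; th=np.hypot(a,b); k=np.tan(th)/np.maximum(th,1e-9)
    return (p["T"]@np.stack([a*k*z,b*k*z,z,np.ones_like(z)]))[:3].T
E
python3 - <<'E'
from h import *
print(r.get_eef_rot())
yaw=np.radians(-13.7)
r.line_to(r.get_tcp_pos()+[0,0,0.10],vel=0.3)
P=[0.40,0.22,0.33]
for y in (yaw,yaw+np.pi): print(r.inverse_kinematics(P,down(y)))
r.command_gripper(0.0,40)
r.move_to(P,down(yaw))
p=wcap("w1"); print(p["mount"],p["fx"],r.get_time_s(),r.get_contact_force())
for l in ("gauge_stand","press_pad","lever_ball"):
    for d in r.place_of(p,l)[:2]: print(l,d["p"],np.array(d["point"]))
for l in ("press_pad","lever_ball"):
    for d in r.trace(p,l)[:1]:
        c=cloud(p,d["pixels"]); print(l,d["p"],len(c),np.median(c,0),c.min(0),c.max(0))
        print(np.argwhere(d["pixels"]).mean(0))
E
```

```text
[[ 0.9563  0.2925 -0.    ]
 [ 0.2925 -0.9563  0.0001]
 [ 0.     -0.0001 -1.    ]]
[ 0.4074 -0.1096  1.8915 -0.      1.3597  2.2173]
[ 0.4074 -0.1096  1.8915 -0.      1.3597 -0.9243]
[[-0.0008 -0.9567 -0.291   0.0742]
 [ 1.     -0.0007 -0.0004 -0.0001]
 [ 0.0002 -0.291   0.9567 -0.1425]
 [ 0.      0.      0.      1.    ]] 309.70691628693146 4.7667 [0.1111 1.0538 0.5649]
gauge_stand 0.77 [ 0.4725  0.228  -0.004 ]
press_pad 0.93 [0.4652 0.2028 0.1998]
lever_ball 0.8 [0.4564 0.2975 0.0961]
press_pad 0.91 1687 [0.4749 0.1954 0.1992] [ 0.4539  0.1603 -0.0009] [0.5516 0.223  0.2029]
[ 95.7597 322.0348]
lever_ball 0.69 975 [0.4804 0.2807 0.0633] [ 0.4469  0.149  -0.001 ] [0.5045 0.3273 0.11  ]
[114.0317 269.3528]
```

View pics/w1.png

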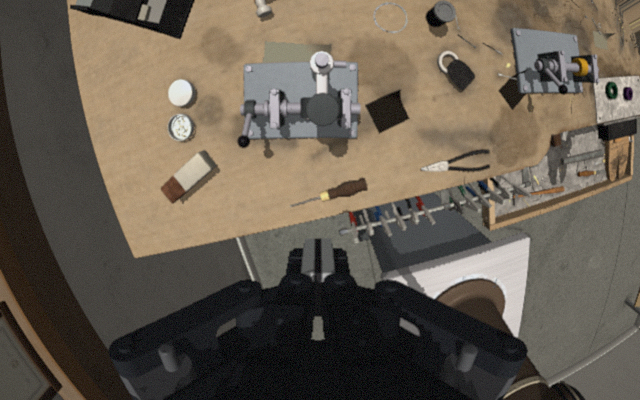

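```bash
python3 - <<'E'
from h import *
p=wcap()
c=cloud(p,np.ones((400,640),bool))
t=c[(c[:,2]>.19)&(c[:,2]<.21)&(np.hypot(c[:,0]-.467,c[:,1]-.198)<.03)]
print("pad",len(t),np.median(t,0),t.min(0),t.max(0))
(cx,cy),rad=cv2.minEnclosingCircle((t[t[:,2]>np.percentile(t[:,2],50)-.003][:,:2]*1000).astype(np.float32)); print(cx,cy,rad)
b=c[(np.linalg.norm(c-[.454,.298,.099],axis=1)<.018)&(c[:,2]>.09)]
print("ball",len(b),np.median(b,0),b.min(0),b.max(0))
E
```

```text
pad 883 [0.4683 0.1992 0.2009] [0.4537 0.1848 0.1979] [0.4832 0.2139 0.2034]
468.27410888671875 199.10472106933594 14.975438117980957
ball 152 [0.4552 0.2983 0.1059] [0.446  0.2927 0.0903] [0.4667 0.3075 0.1102]
```

The wrist view shows the pad at (322,108) px, the lever ball at (243,141) and the stand's edges parallel to the tool. The pad measures 15 mm in radius at 201 mm high, as specified. Next I press it.

```bash
python3 - <<'E'
from h import *
x,y=.4683,.1991
r.line_to([.455,.2,.26],vel=.2)
r.line_to([x,y,.225],vel=.15)
f0=r.get_contact_force(); print(f0)
r.line_to([x,y,.180],vel=.05); print(r.get_tcp_pos(),r.get_contact_force()-f0)
z=.180
while z>.165:
    z-=.0015; r.line_to([x,y,z],vel=.03); f=(r.get_contact_force()-f0)[2]; print(z,r.get_tcp_pos()[2],f)
    if f>22: break
print(r.get_opening(),r.get_time_s())
r.line_to([x,y,.225],vel=.15)
r.line_to([x-.11,y+.02,.33],vel=.2)
p=wcap("w2")
c=cloud(p,np.ones((400,640),bool))
t=c[(c[:,2]>.165)&(c[:,2]<.21)&(np.hypot(c[:,0]-x,c[:,1]-y)<.014)]
print("pad",len(t),np.median(t,0))
print([ (d["p"],np.array(d["point"])) for d in r.place_of(p,"lever_ball")[:2]],r.get_time_s())
E
```

```text
[-0.168  -0.8471  0.0857]
[0.4684 0.1992 0.1797] [0.2771 0.4198 1.5997]
0.1785 0.1785734619368698 2.548694644583553
0.177 0.1772617339490531 4.016451881804986
0.1755 0.17578407028032175 4.928031520803304
0.174 0.1743464983248748 5.27452838119596
0.1725 0.17425237991137504 12.640375144566658
0.17099999999999999 0.1741878842115522 20.040275967256573
0.16949999999999998 0.17411242541500482 27.88078372185485
0.003496869824000585 8.875
pad 663 [0.4682 0.1991 0.1741]
[(0.9, array([0.4562, 0.3006, 0.0944]))] 10.4083
```

The indicator is at its stop, with the pad at 174 mm. Next I swing the lever.

```bash
cat >> h.py <<'E'
yaw=np.radians(-13.7); RS=down(yaw)
c_,s_=np.cos(yaw),np.sin(yaw); S=np.array([[c_,-s_,0],[s_,c_,0],[0,0,1.]])
O=np.array([.4683,.1991,0])-S@[0,-.030,0]
W=lambda x,y,z: O+S@[x,y,z]
def swing(a,half=.011):
    a=np.radians(a); return W(.06*np.sin(a)-.008-half,.068,.055+.06*np.cos(a)-.004)
def look(name):
    p=wcap(name); c=(cloud(p,np.ones((400,640),bool))-O)@S
    b=c[(abs(c[:,1]-.065)<.012)&(c[:,2]>.088)&(c[:,2]<.13)&(abs(c[:,0])<.065)]
    print("ball pts (stand)",len(b),np.median(b,0) if len(b) else "",b[:,:].min(0),b.max(0))
    for l in ("lever_ball","press_pad"):
        for d in r.place_of(p,l)[:1]:
            q=S.T@(np.array(d["point"])-O); print(l,d["p"],q,"lean",np.degrees(np.arctan2(q[0],q[2]-.055)))
    print("t",r.get_time_s())
E
python3 - <<'E'
from h import *
look(None)
r.line_to(W(-.085,.068,.2),RS,vel=.25)
r.line_to(W(-.085,.068,.097),vel=.15)
f0=r.get_contact_force()
for a in (-40,-27,-14,0,13,25,36):
    r.line_to(swing(a),vel=.08); print(a,r.get_contact_force()-f0)
r.line_to(W(-.01,.068,.105),vel=.1)
r.line_to(W(-.07,.06,.25),vel=.25)
r.line_to(np.array([.358,.219,.33]),vel=.25)
look("w3")
E
```

```text
ball pts (stand) 165 [-0.0369  0.0634  0.1053] [-0.0469  0.057   0.088 ] [-0.0234  0.0716  0.1102]
lever_ball 0.75 [-0.0346  0.0633  0.097 ] lean -39.45960446516141
press_pad 0.55 [-0.0021 -0.0282  0.1772] lean -0.9730543955994879
t 10.5583
-40 [-0.5883  0.0451 -0.586 ]
-27 [ 0.8821 -0.0185  0.1058]
-14 [-0.9494  0.1251 -0.8176]
0 [ 0.3037 -0.451  -0.5028]
13 [-0.3445  0.0085 -0.0407]
25 [ 0.6461 -0.3124 -0.731 ]
36 [-0.4736  0.1799 -1.6622]
ball pts (stand) 172 [0.034  0.0635 0.1062] [0.0221 0.057  0.0884] [0.0441 0.0715 0.1107]
lever_ball 0.65 [0.0405 0.0646 0.0994] lean 42.33662407536658
press_pad 0.7 [-0.0029 -0.0275  0.1758] lean -1.3617544818444598
t 16.6167
```

View pics/w3.png

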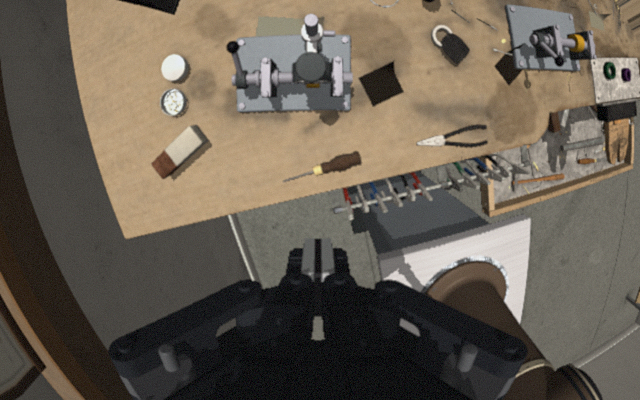

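The picture shows the lever leaning away with its ball at (233,47) px. It measures about 37–38° against 40° at the start. The indicator is still down, with its pad at (312,66), the spare stand is untouched and the robot is clear.

```bash
python3 -c "
from h import *
print(r.finish_job())"
```

```text
the job is handed in; nothing more can be done
None
```

The job is handed in: the indicator is down at its 174 mm stop, the lever was then swung over to lean about 37–38° away (it began 40° towards the robot), and the spare spindle was not touched, all by about 17 s of the 38 s allowed.

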